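# Close a sample tub in the hand screw press

### The job

The lid of the sample tub on the press's loading slide is only half on. Without touching the tub, push the slide fully home into the press, then push the arms of the three-armed wheel round clockwise (seen from above) until the plate has pressed the lid fully down, and finally push the wheel back the other way until the plate stands at least 15 mm above the closed lid. Leave the closed tub in the press and the things around it where they are, and lift nothing.

Things in the scene. Friction and masses are not known exactly. Their poses are not given: they have to be found in the camera images.
- press: hand screw press, grey base plate 205 x 235 mm, two upright steel columns 166 mm apart carrying a cross-head 192 mm high; fixed. Origin: under the press on the axis of its wheel, at worktop height; its -x axis points to the open front where the slide comes out, +z up
- press_slide (a joint): loading slide, m: 0 = home against its rear stop, grows as it comes out to the front (press -x), at most 0.095; 0.08 at the start. It runs along the press's x axis with about 2 N of friction and stays where it is left
- slide_flange (a point): middle of the front face of the upturned steel flange at the front end of the slide, 55 mm above the worktop; the flange is 60 mm wide, stands from 24 to 77 mm above the worktop and is pushed toward the press (+x of the press); moves with the slide. With the slide home it lies 132 mm in front of the wheel axis
- slide_seat (a point): centre of the tub's seat on the slide, 30 mm above the worktop, between low lips 110 mm apart round the tub; it lies on the wheel axis when the slide is home
- press_wheel (a joint): three-armed wheel (capstan) on top of the press, rad: grows clockwise seen from above, which lowers the plate 6 mm a radian; 0 = plate at the top, 4.33 with the plate on the closed lid, hard stop at 4.5; between 0 and 1.6 at the start. Needs about 3 N at 60 mm radius, 4 N while the lid is going down, and gets stiff when the lid is home; stays where it is left
- wheel_hub (a point): point on the upright axis of the wheel at the height of its arms, 224 mm above the worktop; does not rise or fall. The hub is 34 mm in diameter and a threaded stem of 16 mm stands through it, up to 40 mm above the arms when the plate is at the top. The cross-head's highest parts are 207 mm (near the hub, 44 mm across) and 205 mm (column nuts, 83 mm from the axis) above the worktop
- wheel_ball (a point): centre of the black 24 mm ball at the end of one of the three arms, 88 mm from the axis; the arms are level straight 10 mm rods, 120 degrees apart; the other two are alike
- press_plate (a joint): pressure plate 104 x 128 mm hanging under the cross-head, m: 0 = top, grows downward, at most 0.027; its under face is 122 mm above the worktop minus this value and meets the closed lid at about 0.026
- tub: white square sample tub 109 x 122 x 66 mm when closed, standing loose in the seat of the slide. Origin: under the tub, its +z up; its middle lies 6 mm from the origin along the tub's +y
- tub_lid (a joint): the tub's clear lid, m: 0 = fully on, grows as it stands up off the tub (6 to 10 mm at the start); a tight fit that takes about 12 N to press on
- square_tub: square closed tub 105 x 118 x 54 mm standing loose on the worktop; origin under it
- round_tub: round closed tub 98 mm in diameter, 61 mm high, standing loose on the worktop; origin under its middle

How it is judged:
By the outcome, as a careful person would: the job done as asked, in the order asked, and still so for the second after the job is handed in, with the robot touching nothing.
It also fails if it takes over 64 s, if anything falls off the work surface, if the arm or the gripper's body presses on something with over 40 N, if the wrist force passes 120 N, or if a joint passes its speed limit or range.

### The arm

A 6-joint arm with a two-finger parallel gripper is mounted at the origin on a cart in front of the work surface, level with it; the furniture and walls round the work are solid. World frame = base frame: x ahead of the robot, y to its left, z up, the work surface at z = 0. Lengths are in m, angles in rad, forces in N, time in s.
With the tool pointing down it reaches from about 0.35 to 0.975 m from the base axis. Payload 4.9 kg.
Tool frame: the origin (TCP) lies at the very end of the fingers, on their centre line; the grasp point (between the pads) lies 19 mm behind it; z points along the fingers, x is the direction in which the jaws open and shut, and the axes are right-handed (so a half turn about z gives the same grasp; the last joint's range is limited). The gripper opens to 85 mm and grips with 20 to 120 N. Pads are 22 mm wide; open, the fingers measure 114 mm over their backs; the gripper's body (76 mm by 85 mm) begins 54 mm behind the grasp point. The pads swing forward as they close: fully open they stand 13 mm farther back than shut.
Start: joints at [1.208, 0.053, 1.613, -0, 1.476, -0.119], TCP at [0.151, 0.607, 0.231] pointing down, gripper open.
Joint ranges: [-3.01, 3.01], [-1.01, 2.22], [0.06, 2.58], [-1.02, 4.17], [0.09, 2.62], [-3.14, 3.14]. Speed limits (rad/s): [2.57, 2.57, 3.14, 3.14, 3.14, 3.14].

### API

Orientations are given as a unit quaternion [w, x, y, z].
In Python, from plant import * gives the robot as it stands.
- The arm moves only by the shell command python3 -m inch 'ROWS'. ROWS is text: rows parted by semicolons, each of 7 numbers parted by spaces: the shift along the tool's x, y, z in m, then the turn, a rotation vector about the tool's x, y, z in rad, then the closure, from 0 (fully open) to 1 (shut). A call has 1 to 10 rows; each row shifts and turns the commanded pose from where the row before left it, along the tool's axes as they then stand; what a row does not reach is not made up. A row lasts 1/12 s, in which the tool goes at most 41.7 mm and 7.16 degrees, less where a joint would pass 70% of its speed; a pose out of reach is approached as far as the arm can. A call with a gripper value outside its range is refused whole. The fingers move at their own pace and stop on an object; the grip force is fixed at half the most. Time passes only in rows, so rows that do not move let the fingers close. It gives the time, the measured TCP pose, the force and the opening at its end, in the units of the state.
- state(): the state, without advancing time (a new reading comes with each control period).
- grab_frame(name): name is "scene" or "top"; returns the picture (384x512x3 uint8, blue, green, red); there is no depth.
- camera_info(name): a dict with "vertical_fov" (degrees; the focal length in pixels is half the picture's height over the tangent of half this angle, whatever the lens; pixels are square), "cx", "cy" (the principal point, pixels), "origin" and "rotation" of the camera in the world. Camera axes: x right, y down, z forward; pixel columns grow to the right and rows downward; lengths in m; the calibration is good to about 2 mm. A picture is of the moment at which its call begins. camera_info takes no time and is no camera call.
- job_done(): hands the job in, once; it reports no verdict.
The state is a dict: "time": time; "joint_pos": joint angles; "joint_vel": joint speeds; "joint_efforts": joint torques, N m; "tool_pos": TCP position; "tool_rot": TCP orientation; "contact_force": force on the tool from outside, world axes, zero at the start; "ft_torque": the same for the moment, N m; "gripper_width": opening from 0.0 (shut) to 1.0 (fully open).
Only numpy, scipy, OpenCV 4.12 (cv2) and the standard library are available. Lean on these libraries where they do the work, as an engineer would, in place of code of your own. Each camera call takes 0.05 s, during which the arm holds its last target.

## Working session

There is one attempt and no reset: what is moved stays moved. The work goes in short steps, Python scripts to look and compute and a shell command to move; the robot and the scene stay as the last step left them, time stands still between calls to the robot, and variables do not carry over. Pictures are saved under pics/ and viewed, and the job is handed in when it is done.

```bash
ls; mkdir -p pics; python3 - <<'E'
from plant import *
import cv2
print(state())
for n in("scene","top"):
    print(n,camera_info(n)); cv2.imwrite(f"pics/{n}0.png",grab_frame(n))
E
```

```text
pics
{'time': 0.0, 'joint_pos': array([ 1.20801043e+00,  5.33563033e-02,  1.61428041e+00, -2.98282360e-06,
        1.47599298e+00, -1.18989246e-01]), 'joint_vel': array([-0.000177  , -0.00034576, -0.00072295, -0.00166699, -0.00095907,
        0.00121937]), 'joint_efforts': array([ 1.54421876e-03, -3.93671572e+01, -3.70179927e+01, -1.34242509e-05,
        6.82651356e-03, -8.07583206e-06]), 'tool_pos': array([0.15064191, 0.60593995, 0.23007148]), 'tool_rot': array([ 5.28861469e-04,  7.87841090e-01,  6.15877731e-01, -8.70451440e-04]), 'contact_force': array([-0.15411276,  0.79941417, -1.0491756 ]), 'ft_torque': array([-0.02536368,  0.01884636,  0.03014545]), 'gripper_width': 1.0045354885600488}
scene {'vertical_fov': 50.73548973934071, 'cx': 255.1603721586262, 'cy': 190.90156515897883, 'origin': array([-0.22475667, -0.63162408,  1.21625375]), 'rotation': array([-0.31433374,  0.82420216, -0.44080121,  0.16607043])}
top {'vertical_fov': 48.40233170246654, 'cx': 257.3659556663227, 'cy': 188.64694322205264, 'origin': array([ 0.38758212, -0.13644924,  1.50971111]), 'rotation': array([-0.0481708 ,  0.71518363, -0.69558895,  0.04845575])}
```

View pics/scene0.png

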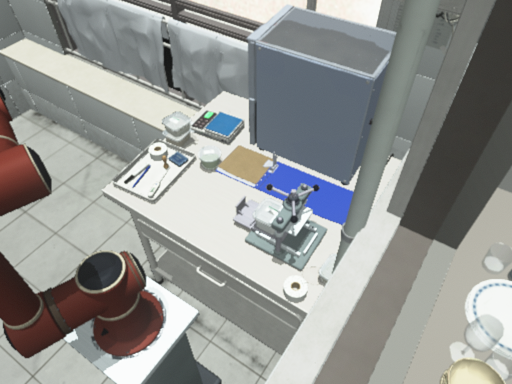

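View pics/top0.png

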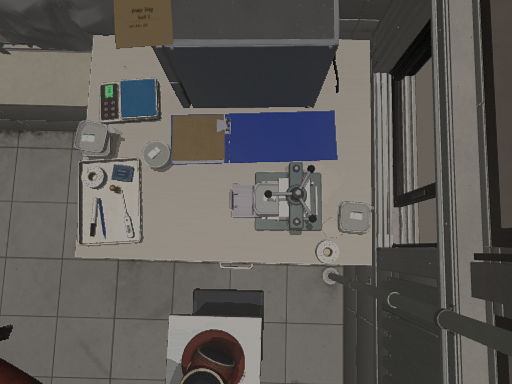

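The top view shows the press around (290,200), its slide coming out to image-left with the flange near (233,200), and the wheel hub near (297,193). I'll zoom in on both views.

```bash
cat > h.py <<'E'
import numpy as np, cv2
from scipy.spatial.transform import Rotation as R
from plant import *
def cam(n):
    c=camera_info(n); q=np.array(c["rotation"]); M=R.from_quat([q[1],q[2],q[3],q[0]]).as_matrix()
    return M,np.array(c["origin"]),192/np.tan(np.radians(c["vertical_fov"]/2)),c["cx"],c["cy"]
def ray(n,u,v):
    M,o,f,cx,cy=cam(n); return o,M@np.array([(u-cx)/f,(v-cy)/f,1.])
def onz(n,u,v,z):
    o,d=ray(n,u,v); return o+d*(z-o[2])/d[2]
def proj(n,p):
    M,o,f,cx,cy=cam(n); c=M.T@(np.array(p)-o); return np.array([f*c[0]/c[2]+cx,f*c[1]/c[2]+cy])
E
python3 - <<'E'
from h import *
t=cv2.imread("pics/top0.png")[145:255,220:380]
cv2.imwrite("pics/topz.png",cv2.resize(t,None,fx=5,fy=5,interpolation=cv2.INTER_CUBIC))
t=cv2.imread("pics/scene0.png")[165:275,220:345]
cv2.imwrite("pics/scenez.png",cv2.resize(t,None,fx=5,fy=5,interpolation=cv2.INTER_CUBIC))
print(onz("top",297,193,.224),onz("top",233,200,.077), onz("scene",300,200,.224))
print(onz("top",215,360,0.2))
E
```

```text
[ 0.55453781 -0.25510141  0.224     ] [ 0.54380482 -0.05321537  0.077     ] [ 0.55402089 -0.27973335  0.224     ]
[ 0.0573545  -0.02430585  0.2       ]
```

View pics/topz.png

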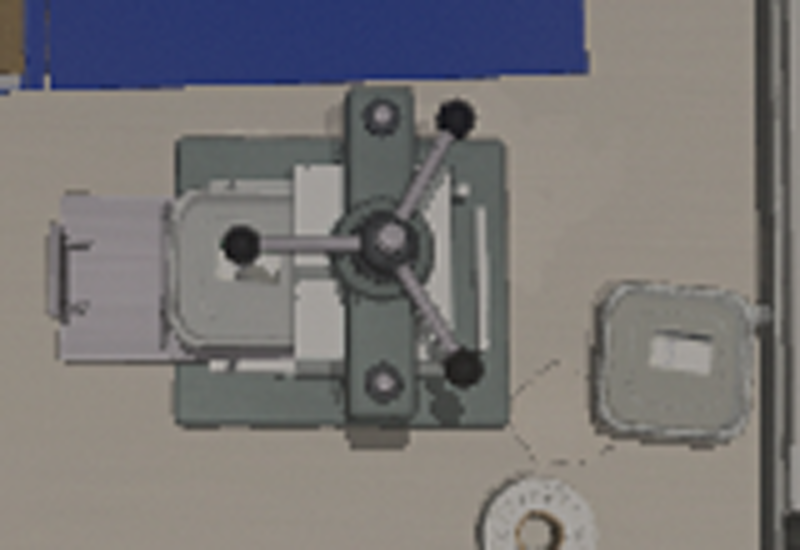

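View pics/scenez.png

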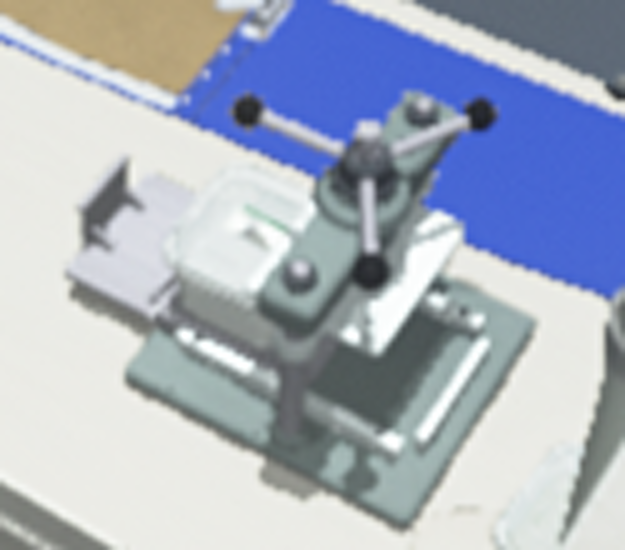

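```bash
python3 - <<'E'
from h import *
def det(n,off,box):
    im=cv2.imread(f"pics/{n}0.png"); 
f=lambda X,Y,ou,ov:((X+.5)/5-.5+ou,(Y+.5)/5-.5+ov)
T=[onz("top",*f(x,y,220,145),.224) for x,y in((241,245),(456,117),(463,368))]
S=[onz("scene",*f(x,y,220,165),.224) for x,y in((248,111),(481,113),(371,271))]
for n,P in(("top",T),("scene",S)):
    P=np.array(P)[:,:2]; c=P.mean(0); print(n,P.round(4).tolist(),"c",c.round(4),"r",np.linalg.norm(P-c,axis=1).round(4),"ang",np.degrees(np.arctan2(*(P-c).T[::-1])).round(1))
for x,y in((50,222),(50,320)): print("flange top",onz("top",*f(x,y,220,145),.077).round(4))
for x,y in((82,208),(128,160)): print("flange scene",onz("scene",*f(x,y,220,165),.077).round(4))
for x,y in((176,140),(506,140),(508,425),(176,426)): print("base",onz("top",*f(x,y,220,145),.012).round(4))
for x,y in((382,115),(383,382)): print("nut",onz("top",*f(x,y,220,145),.205).round(4))
E
```

```text
top [[0.5502, -0.1666], [0.6328, -0.2962], [0.4794, -0.302]] c [ 0.5541 -0.2549] r [0.0884 0.0888 0.0884] ang [  92.5  -27.7 -147.8]
scene [[0.5476, -0.1666], [0.6313, -0.2957], [0.477, -0.3015]] c [ 0.552  -0.2546] r [0.0881 0.0894 0.0884] ang [  92.9  -27.4 -148. ]
flange top [ 0.5809 -0.0404  0.077 ]
flange top [ 0.5144 -0.0428  0.077 ]
flange scene [ 0.5145 -0.0482  0.077 ]
flange scene [ 0.571  -0.0498  0.077 ]
base [ 0.651  -0.1235  0.012 ]
base [ 0.6576 -0.3582  0.012 ]
base [ 0.4555 -0.3611  0.012 ]
base [ 0.4484 -0.1292  0.012 ]
nut [ 0.6364 -0.2526  0.205 ]
nut [ 0.4708 -0.2557  0.205 ]
```

```bash
python3 - <<'E'
from h import *
# pole: plane from top (two pixels), rays from scene
_,d1=ray("top",331,277);o,d2=ray("top",440,319); n=np.cross(d1,d2)
for u,v in((346,235),(372,160),(395,80),(417,5)):
    p,d=ray("scene",u,v); print("pole",(p+d*(n@(o-p))/(n@d)).round(3))
print(onz("top",331,277,0.0),onz("top",331,277,-.3))
for z in(.224,.245,.25,.255,.26,.265): print(z,((proj("scene",[.553,-.2548,z])-[220,165]+.5)*5-.5).round(1),((proj("top",[.554,-.2548,z])-[220,145]+.5)*5-.5).round(1))
q=state()["tool_rot"];M=R.from_quat([*q[1:],q[0]]).as_matrix();print(M.round(3))
b=np.degrees(np.arctan2(M[1,0],M[0,0]));print(b,np.radians(b-1.4))
E
```

```text
pole [ 0.251 -0.522  0.574]
pole [ 0.249 -0.53   0.781]
pole [ 0.249 -0.529  0.922]
pole [ 0.249 -0.529  1.018]
[ 0.2931171  -0.39812995  0.        ] [ 0.27434563 -0.45012944 -0.3       ]
0.224 [367.6 161.7] [386.5 242.9]
0.245 [369.8 140.3] [389.8 238.4]
0.25 [370.3 135.1] [390.6 237.4]
0.255 [370.9 129.9] [391.4 236.3]
0.26 [371.4 124.6] [392.2 235.2]
0.265 [371.9 119.3] [393.  234.1]
[[ 0.241  0.97  -0.001]
 [ 0.97  -0.241 -0.002]
 [-0.002 -0.    -1.   ]]
76.03162521613318 1.3025675861359485
```

```bash
python3 -m inch '0 0 0 0 0 0.12 1;0 0 0 0 0 0.12 1;0 0 0 0 0 0.12 1;0 0 0 0 0 0.12 1;0 0 0 0 0 0.12 1;0 0 0 0 0 0.12 1;0 0 0 0 0 0.12 1;0 0 0 0 0 0.12 1;0 0 0 0 0 0.12 1;0 0 0 0 0 0.1 1'
```

```text
time: 0.93
tool_pos: [0.1507, 0.6061, 0.2305]
tool_rot: [0.001, 0.998, 0.071, -0.0]
contact_force: [-0.8, -1.1, -0.1]
gripper_width: -0.003
```

```bash
python3 -m inch '0 0 0 0 0 0.12 1;0.01 0.015 0 0 0 0 1;0.022 0.03 0 0 0 0 1;0.022 0.03 0 0 0 0 1;0.022 0.03 0 0 0 0 1;0.022 0.03 0 0 0 0 1;0.022 0.03 0 0 0 0 1;0.022 0.03 0 0 0 0 1;0.022 0.03 0 0 0 0 1;0.022 0.03 0 0 0 0 1' && python3 -m inch '0.022 0.03 0 0 0 0 1;0.022 0.03 0 0 0 0 1;0.022 0.03 0 0 0 0 1;0.022 0.03 0 0 0 0 1;0.022 0.03 0 0 0 0 1;0.022 0.03 0 0 0 0 1;0.022 0.03 0 0 0 0 1;0.022 0.03 0 0 0 0 1;0.01 0.015 0 0 0 0 1;0 0 0 0 0 0 1'
```

```text
time: 1.77
tool_pos: [0.3442, 0.3549, 0.2309]
tool_rot: [0.0, 1.0, 0.014, -0.0]
contact_force: [0.3, -0.1, 0.6]
gripper_width: 0.002
time: 2.6
tool_pos: [0.5379, 0.1036, 0.2306]
tool_rot: [0.001, 1.0, 0.011, -0.0]
contact_force: [-0.5, 0.5, -0.6]
gripper_width: 0.001
```

```bash
python3 -m inch '0.005 0.01 0.02 -0.08 0 0 1;0.005 0.01 0.03 0 0 0 1;0 0.01 0.04 0 0 0 1;0 0 0.04 0 0 0 1;0 0 0.03 0 0 0 1;0 0 0.015 -0.09 0 0 1;0 0 0 -0.11 0 0 1;0 0 0 -0.11 0 0 1;0 0 0 -0.11 0 0 1;0 0 0 -0.11 0 0 1' && python3 -m inch '0 0 0 0 0 0 1;0 0 0 0 0 0 1'; python3 -c "
from h import *
s=state();q=s['tool_rot'];M=R.from_quat([*q[1:],q[0]]).as_matrix();print(M.round(3),s['joint_pos'].round(2),s['contact_force'])
p=s['tool_pos']
t=np.array([.5477,-.025,.05]);print('tool shift',M.T@(t-p)); print('push dir',M.T@np.array([.025,-1,0]))
cv2.imwrite('pics/s1.png',grab_frame('scene'))"
```

```text
time: 3.43
tool_pos: [0.5475, 0.0658, 0.059]
tool_rot: [0.303, 0.953, 0.013, 0.005]
contact_force: [-0.1, -0.3, -1.0]
gripper_width: 0.002
time: 3.6
tool_pos: [0.5464, 0.0662, 0.057]
tool_rot: [0.3, 0.954, 0.015, 0.003]
contact_force: [1.1, 0.6, 0.4]
gripper_width: -0.001
[[ 1.     0.026  0.015]
 [ 0.03  -0.82  -0.571]
 [-0.003  0.572 -0.821]] [ 0.27  0.21  1.85 -0.61  1.31  0.47] [1.07623705 0.6392886  0.37118295]
tool shift [-0.00143052  0.0708201   0.05790284]
push dir [-0.00476449  0.82079071  0.57175599]
```

View pics/s1.png

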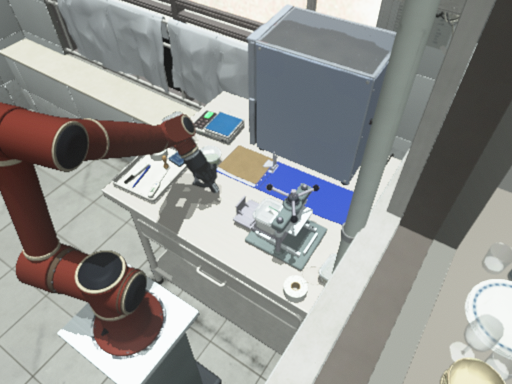

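```bash
python3 -m inch '-0.001 0.012 0.01 0 0 0 1;0 0.02 0.016 0 0 0 1;0 0.02 0.016 0 0 0 1;0 0.015 0.012 0 0 0 1;0 0.004 0.003 0 0 0 1;0 0.0033 0.0023 0 0 0 1;0 0.0033 0.0023 0 0 0 1;0 0.0033 0.0023 0 0 0 1;0 0.0041 0.0029 0 0 0 1;0 0.0049 0.0034 0 0 0 1'; python3 -m inch '0 0.0049 0.0034 0 0 0 1;0 0.0057 0.004 0 0 0 1;0 0.0057 0.004 0 0 0 1;0 0.0057 0.004 0 0 0 1;0 0.0057 0.004 0 0 0 1'
```

```text
time: 4.48
tool_pos: [0.5501, -0.0487, 0.0527]
tool_rot: [0.3, 0.954, 0.013, 0.005]
contact_force: [-0.8, 1.7, 2.0]
gripper_width: -0.0
time: 4.9
tool_pos: [0.5509, -0.0837, 0.0525]
tool_rot: [0.3, 0.954, 0.013, 0.004]
contact_force: [-0.8, 2.7, 2.5]
gripper_width: -0.002
```

```bash
python3 -m inch '0 0.0049 0.0034 0 0 0 1;0 0.0041 0.0029 0 0 0 1;0 0.0033 0.0023 0 0 0 1;0 0.0025 0.0017 0 0 0 1;0 0.0016 0.0011 0 0 0 1'; python3 -c "
from h import *
im=grab_frame('top');cv2.imwrite('pics/t2.png',cv2.resize(im[145:255,220:380],None,fx=5,fy=5,interpolation=cv2.INTER_CUBIC))"
```

```text
time: 5.32
tool_pos: [0.5512, -0.1034, 0.0523]
tool_rot: [0.3, 0.954, 0.013, 0.004]
contact_force: [0.2, 3.1, 1.7]
gripper_width: 0.0
```

View pics/t2.png

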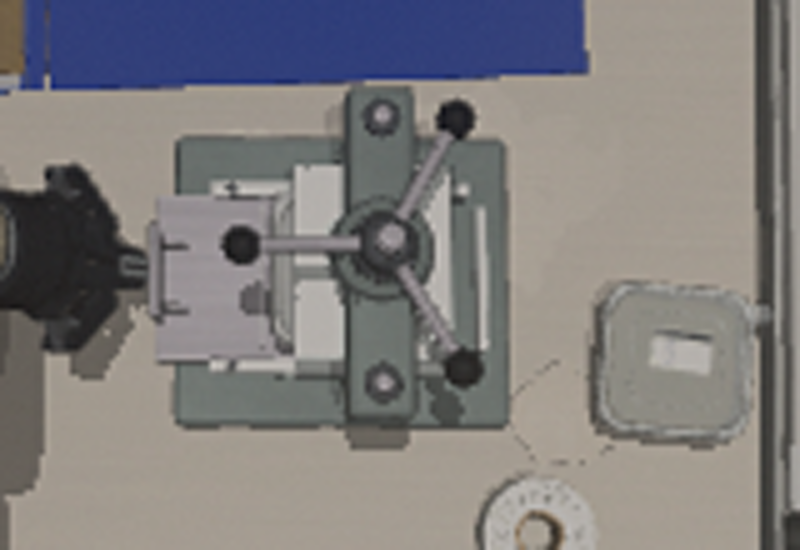

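The flange edge is now at zoomed X≈150, so it has moved about 68 mm. The wheel hasn't moved.

```bash
python3 -m inch '0 0.0025 0.0017 0 0 0 1;0 0.0025 0.0017 0 0 0 1;0 0.0016 0.0011 0 0 0 1'; python3 -m inch '0 0.0012 0.0009 0 0 0 1;0 0.0012 0.0009 0 0 0 1'; python3 -m inch '0 0.0012 0.0009 0 0 0 1'; python3 -m inch '0 0 0 0 0 0 1'
```

```text
time: 5.62
tool_pos: [0.5511, -0.1111, 0.0522]
tool_rot: [0.3, 0.954, 0.013, 0.004]
contact_force: [-0.6, 1.7, 0.5]
gripper_width: 0.004
time: 5.78
tool_pos: [0.5513, -0.114, 0.0522]
tool_rot: [0.3, 0.954, 0.013, 0.004]
contact_force: [-0.5, 2.4, 0.3]
gripper_width: 0.002
time: 5.87
tool_pos: [0.5513, -0.1155, 0.0522]
tool_rot: [0.3, 0.954, 0.013, 0.004]
contact_force: [-0.5, 2.7, 1.0]
gripper_width: -0.0
time: 5.95
tool_pos: [0.5513, -0.1157, 0.0522]
tool_rot: [0.3, 0.954, 0.013, 0.004]
contact_force: [0.0, 1.5, 0.9]
gripper_width: -0.001
```

```bash
for i in 1; do python3 -m inch '0 0.0012 0.0009 0 0 0 1;0 0.0008 0.0006 0 0 0 1'; python3 -m inch '0 0.0012 0.0009 0 0 0 1'; done
```

```text
time: 6.12
tool_pos: [0.5514, -0.1162, 0.0521]
tool_rot: [0.298, 0.954, 0.012, 0.004]
contact_force: [-5.7, 16.8, 7.3]
gripper_width: 0.001
time: 6.2
tool_pos: [0.5515, -0.1164, 0.0521]
tool_rot: [0.297, 0.955, 0.012, 0.004]
contact_force: [-8.2, 26.5, 11.8]
gripper_width: 0.001
```

```bash
python3 -m inch '0 -0.003 -0.002 0 0 0 1;0 -0.008 -0.006 0 0 0 1;0 -0.016 -0.011 0 0 0 1;0 -0.02 -0.014 0 0 0 1;0 -0.016 -0.011 0 0 0 1;0 0.01 -0.015 0 0 0 1;0 0.02 -0.029 0 0 0 1;0 0.02 -0.029 0 0 0 1;0 0.02 -0.029 0.08 0 0 1;0 0.02 -0.029 0.11 0 0 1'; python3 -m inch '0 0.012 -0.03 0.11 0 0 1;0 0.006 -0.03 0.11 0 0 1;0 0 -0.02 0.11 0 0 1;0 0 0 0.08 0 0 1;0 0 0 0.01 0 0 1;0 0 0 0 0 0 1'; python3 -c "
from h import *
for n in('top','scene'):
    im=grab_frame(n);cv2.imwrite(f'pics/{n}3.png',im)
cv2.imwrite('pics/t3.png',cv2.resize(cv2.imread('pics/top3.png')[145:255,220:380],None,fx=5,fy=5,interpolation=cv2.INTER_CUBIC))
cv2.imwrite('pics/s3.png',cv2.resize(cv2.imread('pics/scene3.png')[165:275,220:345],None,fx=5,fy=5,interpolation=cv2.INTER_CUBIC))
s=state();q=s['tool_rot'];M=R.from_quat([*q[1:],q[0]]).as_matrix();print(M.round(3),s['tool_pos'],s['joint_pos'].round(2))"
```

```text
time: 7.03
tool_pos: [0.5487, -0.042, 0.2108]
tool_rot: [0.206, 0.978, 0.016, 0.002]
contact_force: [1.5, -0.7, -0.0]
gripper_width: 0.001
time: 7.53
tool_pos: [0.549, -0.0365, 0.2926]
tool_rot: [0.001, 1.0, 0.012, -0.001]
contact_force: [-0.3, -0.2, -0.5]
gripper_width: 0.002
[[ 1.     0.027 -0.004]
 [ 0.027 -1.    -0.001]
 [-0.004  0.001 -1.   ]] [ 0.54851166 -0.03510487  0.29122445] [-0.2  -0.15  1.71 -0.    1.59 -0.23]
```

View pics/t3.png

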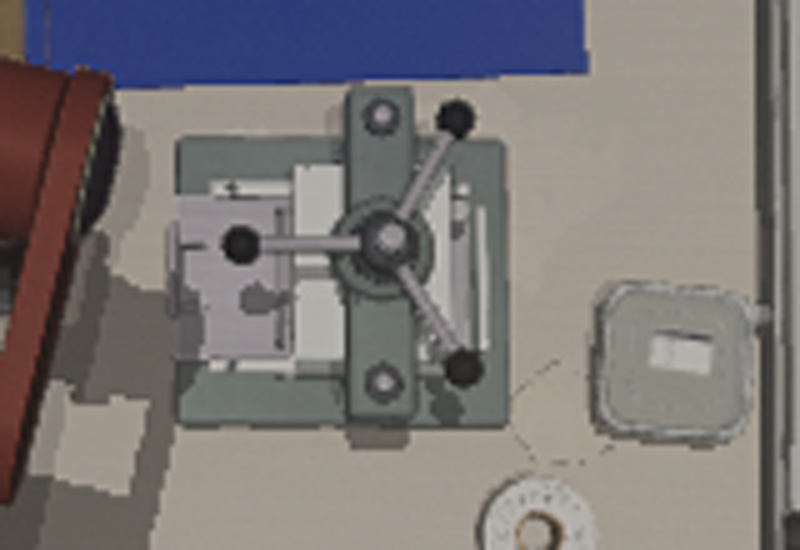

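View pics/s3.png

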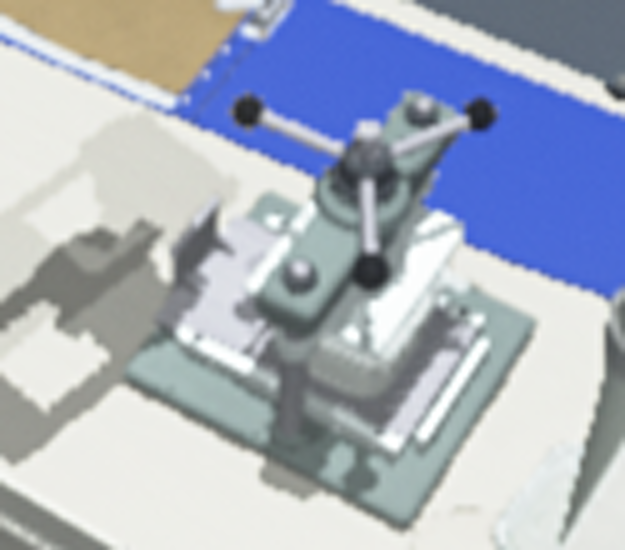

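The slide is home: the flange edge is at zoomed X≈168 and the slide's rear edge meets the stop. Next I move over to the wheel.

```bash
cat > arc.py <<'E'
import sys
from h import *
H=np.array([.553,-.2548]); s=state(); q=s['tool_rot'];M=R.from_quat([*q[1:],q[0]]).as_matrix();p=s['tool_pos']
d=p[:2]-H;a=np.degrees(np.arctan2(d[1],d[0]));print('ang',a.round(1),'r',np.linalg.norm(d).round(4),'p',p.round(4),'F',s['contact_force'].round(1),'t',s['time'].round(2))
F=s['contact_force'];u=np.array([-np.sin(np.radians(a)),np.cos(np.radians(a))]);print('tangential(ccw+) F',(F[:2]@u).round(1))
if len(sys.argv)>3:
    end,step,z=map(float,sys.argv[1:4]); r=.058
    n=max(1,int(round(abs(end-a)/step)))
    for k in np.linspace(a,end,n+1)[1:]:
        t=np.array([H[0]+r*np.cos(np.radians(k)),H[1]+r*np.sin(np.radians(k)),z]); print(round(k,1),(M.T@(t-p)).round(4)); p=t
E
python3 -m inch '-0.0029 0.017 0 0 0 0 1;-0.0058 0.034 0 0 0 0 1;-0.0058 0.034 0 0 0 0 1;-0.0058 0.034 0 0 0 0 1;-0.0058 0.034 0 0 0 0 1;-0.0029 0.016 0.01 0 0 0 1;0 0 0.02 0 0 0 1;0 0 0.02 0 0 0 1;0 0 0.01 0 0 0 1;0 0 0 0 0 0 1'; python3 arc.py 0 15 .213; python3 -c "
from h import *
for n in('top','scene'):
    im=grab_frame(n);cv2.imwrite(f'pics/{n}4.png',im)
cv2.imwrite('pics/s4.png',cv2.resize(cv2.imread('pics/scene4.png')[155:255,235:345],None,fx=5,fy=5,interpolation=cv2.INTER_CUBIC))"
```

```text
time: 8.47
tool_pos: [0.5231, -0.2032, 0.2284]
tool_rot: [-0.002, 1.0, 0.014, -0.004]
contact_force: [-0.6, -0.0, 0.3]
gripper_width: 0.001Traceback (most recent call last):
  File "arc.py", line 4, in <module>
    d=p[:2]-H;a=np.degrees(np.arctan2(d[1],d[0]));print('ang',a.round(1),'r',np.linalg.norm(d).round(4),'p',p.round(4),'F',s['contact_force'].round(1),'t',s['time'].round(2))
                                                                                                                                                           ^^^^^^^^^^^^^^^
AttributeError: 'float' object has no attribute 'round'
```

View pics/s4.png

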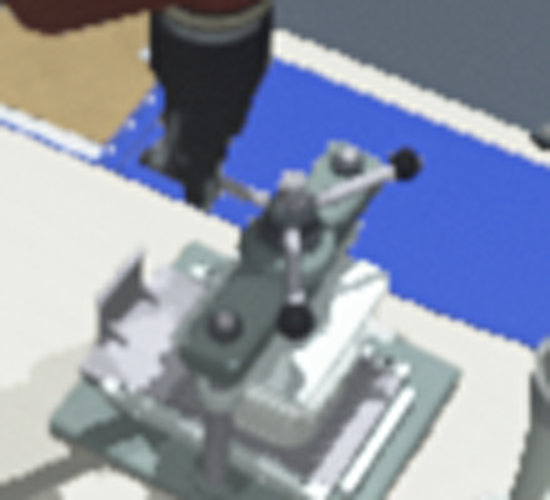

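The fingertip (about (200,200)) sits on the near side of the front arm. I'll lower the last 15 mm.

```bash
sed -i "s/s\['time'\].round(2)/round(s['time'],2)/" arc.py; python3 -m inch '0 0 0.01 0 0 0 1;0 0 0.005 0 0 0 1;0 0 0 0 0 0 1'; python3 arc.py 20 10 .213
```

```text
time: 8.82
tool_pos: [0.5246, -0.2047, 0.2173]
tool_rot: [-0.0, 1.0, 0.014, -0.001]
contact_force: [0.4, 0.8, 0.5]
gripper_width: -0.001
ang 119.6 r 0.0576 p [ 0.5246 -0.2047  0.2173] F [0.4 0.8 0.5] t 8.82
tangential(ccw+) F -0.7
109.6 [ 0.0091 -0.0043  0.0043]
99.7 [ 0.0098 -0.0023 -0.    ]
89.7 [ 0.0101 -0.0005 -0.    ]
79.8 [ 0.01    0.0012 -0.    ]
69.8 [ 0.0096  0.0029 -0.    ]
59.8 [ 0.009   0.0045 -0.    ]
49.9 [ 0.0081  0.006  -0.    ]
39.9 [ 0.0069  0.0073 -0.    ]
30.0 [ 0.0055  0.0084 -0.    ]
20.0 [ 0.004   0.0092 -0.    ]
```

```bash
python3 -m inch '0.0045 -0.0022 0.003 0 0 0 1;0.0046 -0.0021 0 0 0 0 1;0.0049 -0.0013 0 0 0 0 1;0.0049 -0.001 0 0 0 0 1;0.005 -0.0004 0 0 0 0 1;0.0051 -0.0001 0 0 0 0 1'; python3 arc.py 10 10 .213
```

```text
time: 9.32
tool_pos: [0.5541, -0.1973, 0.2155]
tool_rot: [0.0, 1.0, 0.013, -0.0]
contact_force: [-3.1, -0.9, 0.6]
gripper_width: -0.002
ang 88.9 r 0.0575 p [ 0.5541 -0.1973  0.2155] F [-3.1 -0.9  0.6] t 9.32
tangential(ccw+) F 3.1
79.0 [0.0099 0.0008 0.0025]
69.1 [ 0.0095  0.003  -0.    ]
59.3 [ 0.0089  0.0046 -0.    ]
49.4 [ 0.0079  0.006  -0.    ]
39.6 [ 0.0068  0.0073 -0.    ]
29.7 [ 0.0054  0.0083 -0.    ]
19.9 [ 0.0039  0.0092 -0.    ]
10.0 [ 0.0023  0.0097 -0.    ]
```

Contact, at about 3 N as expected. I carry on round.

```bash
python3 -m inch '0.0099 0.0008 0.001 0 0 0 1;0.0095 0.003 0 0 0 0 1;0.0089 0.0046 0 0 0 0 1;0.0079 0.006 0 0 0 0 1;0.0068 0.0073 0 0 0 0 1;0.0054 0.0083 0 0 0 0 1;0.0039 0.0092 0 0 0 0 1'; python3 arc.py -40 10 .213; python3 -c "
from h import *
cv2.imwrite('pics/s5.png',cv2.resize(grab_frame('scene')[155:255,235:345],None,fx=5,fy=5,interpolation=cv2.INTER_CUBIC))"
```

```text
time: 9.9
tool_pos: [0.6078, -0.2354, 0.2137]
tool_rot: [-0.001, 1.0, 0.014, -0.0]
contact_force: [-2.0, 2.2, -0.4]
gripper_width: -0.002
ang 19.5 r 0.0581 p [ 0.6078 -0.2354  0.2137] F [-2.   2.2 -0.4] t 9.9
tangential(ccw+) F 2.8
9.6 [0.0021 0.0098 0.0007]
-0.3 [ 0.0005  0.01   -0.    ]
-10.3 [-0.0012  0.01   -0.    ]
-20.2 [-0.0029  0.0096 -0.    ]
-30.1 [-0.0045  0.009  -0.    ]
-40.0 [-0.006  0.008 -0.   ]
```

View pics/s5.png

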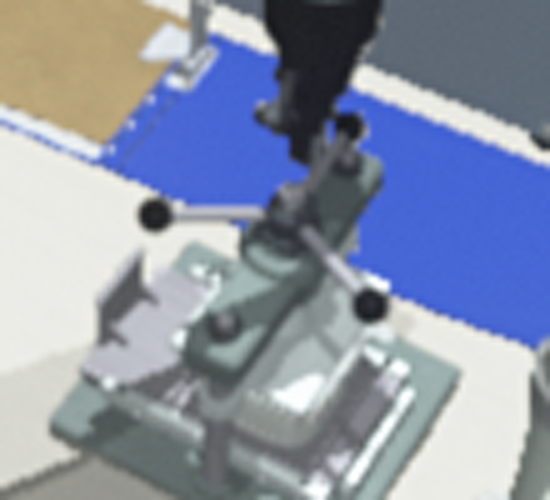

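The wheel is turning with the finger: the pushed arm is now at the rear of the cross-head, with its ball near (350,127).

```bash
python3 -m inch '0.0021 0.0098 0 0 0 0 1;0.0005 0.01 0 0 0 0 1;-0.0012 0.01 0 0 0 0 1'; python3 arc.py; python3 -m inch '-0.0029 0.0096 0 0 0 0 1;-0.0045 0.009 0 0 0 0 1'; python3 arc.py -70 5 .213
```

```text
time: 10.2
tool_pos: [0.6097, -0.2654, 0.2146]
tool_rot: [-0.0, 1.0, 0.014, 0.001]
contact_force: [-0.9, 5.4, 0.2]
gripper_width: -0.003
ang -10.6 r 0.0577 p [ 0.6097 -0.2654  0.2146] F [-0.9  5.4  0.2] t 10.2
tangential(ccw+) F 5.1
time: 10.37
tool_pos: [0.6029, -0.2841, 0.2148]
tool_rot: [-0.001, 1.0, 0.014, 0.001]
contact_force: [1.1, 4.7, 1.1]
gripper_width: 0.0
ang -30.4 r 0.0579 p [ 0.6029 -0.2841  0.2148] F [1.1 4.7 1.1] t 10.37
tangential(ccw+) F 4.6
-35.4 [-0.0027  0.0042  0.0018]
-40.3 [-0.0032  0.0039 -0.    ]
-45.3 [-0.0035  0.0036 -0.    ]
-50.2 [-0.0038  0.0033 -0.    ]
-55.2 [-0.0041  0.0029 -0.    ]
-60.1 [-0.0043  0.0026 -0.    ]
-65.1 [-0.0045  0.0022 -0.    ]
-70.0 [-0.0047  0.0018 -0.    ]
```

```bash
python3 -m inch '-0.0027 0.0042 0.001 0 0 0 1;-0.0032 0.0039 0 0 0 0 1;-0.0035 0.0036 0 0 0 0 1;-0.0038 0.0033 0 0 0 0 1'; python3 arc.py ; python3 -m inch '-0.0041 0.0029 0 0 0 0 1;-0.0043 0.0026 0 0 0 0 1;-0.0045 0.0022 0 0 0 0 1'; python3 arc.py -110 5 .213
```

```text
time: 10.7
tool_pos: [0.5899, -0.2994, 0.214]
tool_rot: [0.0, 1.0, 0.014, 0.001]
contact_force: [3.1, 3.6, 2.4]
gripper_width: -0.0
ang -50.4 r 0.0579 p [ 0.5899 -0.2994  0.214 ] F [3.1 3.6 2.4] t 10.7
tangential(ccw+) F 4.7
time: 10.95
tool_pos: [0.5767, -0.3074, 0.2135]
tool_rot: [0.0, 1.0, 0.014, 0.0]
contact_force: [3.5, 3.2, 2.2]
gripper_width: -0.0
ang -65.7 r 0.0577 p [ 0.5767 -0.3074  0.2135] F [3.5 3.2 2.2] t 10.95
tangential(ccw+) F 4.5
-70.6 [-0.0046  0.002   0.0005]
-75.5 [-0.0048  0.0013 -0.    ]
-80.5 [-0.0049  0.0009 -0.    ]
-85.4 [-0.005   0.0005 -0.    ]
-90.3 [-0.005   0.0001 -0.    ]
-95.2 [-0.005  -0.0004 -0.    ]
-100.2 [-0.0049 -0.0008 -0.    ]
-105.1 [-0.0048 -0.0012 -0.    ]
-110.0 [-0.0047 -0.0016 -0.    ]
```

```bash
python3 -m inch '-0.0046 0.002 0 0 0 0 1;-0.0048 0.0013 0 0 0 0 1'; python3 -m inch '-0.0049 0.0009 0 0 0 0 1'; python3 arc.py;python3 -m inch '-0.005 0.0005 0 0 0 0 1';python3 arc.py -120 4 .213; python3 -c "
from h import *
cv2.imwrite('pics/s6.png',cv2.resize(grab_frame('scene')[155:255,235:345],None,fx=5,fy=5,interpolation=cv2.INTER_CUBIC))"
```

```text
time: 11.12
tool_pos: [0.5674, -0.3109, 0.2133]
tool_rot: [0.0, 1.0, 0.013, 0.0]
contact_force: [3.4, 3.9, 1.8]
gripper_width: -0.001
time: 11.2
tool_pos: [0.5636, -0.3114, 0.2134]
tool_rot: [-0.0, 1.0, 0.013, 0.002]
contact_force: [11.3, 3.2, -0.7]
gripper_width: -0.003
ang -79.4 r 0.0576 p [ 0.5636 -0.3114  0.2134] F [11.3  3.2 -0.7] t 11.2
tangential(ccw+) F 11.7
time: 11.28
tool_pos: [0.5601, -0.3115, 0.2135]
tool_rot: [-0.001, 1.0, 0.014, 0.004]
contact_force: [17.7, 7.1, -1.5]
gripper_width: 0.0
ang -82.9 r 0.0571 p [ 0.5601 -0.3115  0.2135] F [17.7  7.1 -1.5] t 11.28
tangential(ccw+) F 18.4
-87.0 [-0.0041  0.0011  0.0005]
-91.1 [-0.0042 -0.     -0.    ]
-95.3 [-0.0042 -0.0003 -0.    ]
-99.4 [-0.0041 -0.0006 -0.    ]
-103.5 [-0.0041 -0.0009 -0.    ]
-107.6 [-0.004  -0.0012 -0.    ]
-111.8 [-0.0039 -0.0015 -0.    ]
-115.9 [-0.0038 -0.0018 -0.    ]
-120.0 [-0.0036 -0.0021 -0.    ]
```

View pics/s6.png

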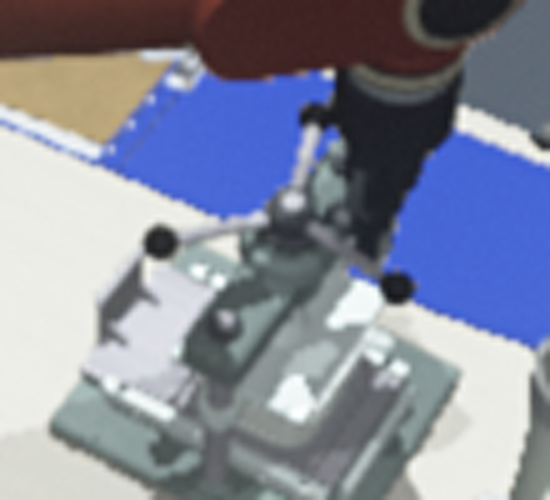

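The force rose from 4.5 N to 18 N, so the lid has bottomed out. I'll press a little more to be sure it's home.

```bash
python3 -m inch '-0.003 0.0006 0 0 0 0 1';python3 arc.py; python3 -m inch '-0.0025 0 0 0 0 0 1'; python3 arc.py -110 5 .213
```

```text
time: 11.42
tool_pos: [0.5584, -0.3115, 0.2136]
tool_rot: [-0.001, 1.0, 0.014, 0.006]
contact_force: [21.0, 8.2, -2.6]
gripper_width: 0.004
ang -84.5 r 0.0569 p [ 0.5584 -0.3115  0.2136] F [21.   8.2 -2.6] t 11.42
tangential(ccw+) F 21.7
time: 11.5
tool_pos: [0.5568, -0.3112, 0.2137]
tool_rot: [-0.001, 1.0, 0.014, 0.007]
contact_force: [22.7, 7.6, -4.4]
gripper_width: 0.001
ang -86.1 r 0.0566 p [ 0.5568 -0.3112  0.2137] F [22.7  7.6 -4.4] t 11.5
tangential(ccw+) F 23.1
-90.9 [-0.0048  0.0014  0.0006]
-95.7 [-0.0048 -0.0004 -0.0001]
-100.5 [-0.0048 -0.0008 -0.0001]
-105.2 [-0.0047 -0.0012 -0.0001]
-110.0 [-0.0046 -0.0016 -0.0001]
```

```bash
python3 -c "
from h import *
cv2.imwrite('pics/t7.png',cv2.resize(grab_frame('top')[145:255,220:380],None,fx=5,fy=5,interpolation=cv2.INTER_CUBIC))"
```

```text
(no output)
```

View pics/t7.png

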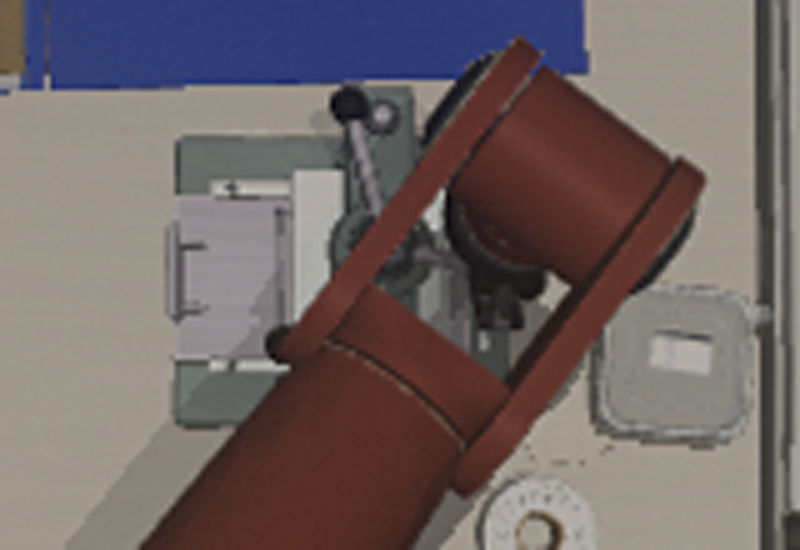

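Ball at (349,104) puts the arms at about 15°, 135° and −105°. The wheel has turned about 198°, or 3.45 rad, which fits a start near 0.9. Now I reverse.

```bash
python3 -m inch '0.004 0 0 0 0 0 1;0.006 0 0 0 0 0 1'; python3 arc.py -15 10 .213
```

```text
time: 11.72
tool_pos: [0.5633, -0.3126, 0.2135]
tool_rot: [0.0, 1.0, 0.014, 0.002]
contact_force: [4.5, 2.0, 1.0]
gripper_width: 0.004
ang -79.9 r 0.0587 p [ 0.5633 -0.3126  0.2135] F [4.5 2.  1. ] t 11.72
tangential(ccw+) F 4.8
-69.1 [ 0.0105 -0.0034  0.0005]
-58.3 [ 0.0099 -0.0046  0.    ]
-47.5 [ 0.0089 -0.0064  0.    ]
-36.6 [ 0.0075 -0.0079  0.    ]
-25.8 [ 0.0059 -0.0092  0.    ]
-15.0 [ 0.0041 -0.0101  0.    ]
```

```bash
python3 -m inch '0.0085 -0.0034 0 0 0 0 1;0.0099 -0.0046 0 0 0 0 1;0.0089 -0.0064 0 0 0 0 1;0.0075 -0.0079 0 0 0 0 1;0.0059 -0.0092 0 0 0 0 1'; python3 arc.py 60 6 .213
```

```text
time: 12.13
tool_pos: [0.6024, -0.2796, 0.2128]
tool_rot: [-0.0, 1.0, 0.013, -0.001]
contact_force: [-0.2, 0.7, 0.2]
gripper_width: -0.001
ang -26.6 r 0.0553 p [ 0.6024 -0.2796  0.2128] F [-0.2  0.7  0.2] t 12.13
tangential(ccw+) F 0.5
-20.4 [ 0.005  -0.0044 -0.0002]
-14.2 [ 0.002  -0.0059 -0.    ]
-8.0 [ 0.0014 -0.0061 -0.    ]
-1.9 [ 0.0007 -0.0062 -0.    ]
4.3 [ 0.     -0.0063  0.    ]
10.5 [-0.0006 -0.0062  0.    ]
16.7 [-0.0013 -0.0061  0.    ]
22.9 [-0.002  -0.0059  0.    ]
29.1 [-0.0026 -0.0057  0.    ]
35.3 [-0.0032 -0.0054  0.    ]
41.4 [-0.0038 -0.005   0.    ]
47.6 [-0.0043 -0.0046  0.    ]
53.8 [-0.0047 -0.0041  0.    ]
60.0 [-0.0051 -0.0036  0.    ]
```

```bash
python3 -m inch '0.005 -0.0044 0 0 0 0 1;0.002 -0.0059 0 0 0 0 1;0.0014 -0.0061 0 0 0 0 1;0.0007 -0.0062 0 0 0 0 1;0 -0.0063 0 0 0 0 1;-0.0006 -0.0062 0 0 0 0 1;-0.0013 -0.0061 0 0 0 0 1;-0.002 -0.0059 0 0 0 0 1'; python3 arc.py 90 9 .213
```

```text
time: 12.8
tool_pos: [0.6058, -0.2336, 0.2137]
tool_rot: [0.001, 1.0, 0.013, 0.0]
contact_force: [0.0, -5.3, 0.5]
gripper_width: 0.001
ang 21.8 r 0.0569 p [ 0.6058 -0.2336  0.2137] F [ 0.  -5.3  0.5] t 12.8
tangential(ccw+) F -4.9
30.3 [-0.0026 -0.0082  0.0007]
38.9 [-0.0047 -0.0072 -0.    ]
47.4 [-0.0057 -0.0064 -0.    ]
55.9 [-0.0066 -0.0055 -0.    ]
64.4 [-0.0074 -0.0045 -0.    ]
73.0 [-0.0079 -0.0033 -0.    ]
81.5 [-0.0084 -0.0021 -0.    ]
90.0 [-0.0086 -0.0009 -0.    ]
```

```bash
python3 -m inch '-0.0026 -0.0082 0 0 0 0 1;-0.0047 -0.0072 0 0 0 0 1;-0.0057 -0.0064 0 0 0 0 1;-0.0066 -0.0055 0 0 0 0 1;-0.0074 -0.0045 0 0 0 0 1;-0.0079 -0.0033 0 0 0 0 1;-0.0084 -0.0021 0 0 0 0 1;-0.0086 -0.0009 0 0 0 0 1'; python3 arc.py 168 9 .213
```

```text
time: 13.47
tool_pos: [0.5526, -0.1956, 0.2134]
tool_rot: [-0.0, 1.0, 0.014, 0.001]
contact_force: [3.9, -0.4, 0.9]
gripper_width: 0.0
ang 90.4 r 0.0593 p [ 0.5526 -0.1956  0.2134] F [ 3.9 -0.4  0.9] t 13.47
tangential(ccw+) F -3.9
99.0 [-0.0087  0.0017  0.0003]
107.6 [-0.0085  0.0018 -0.    ]
116.3 [-0.0082  0.003  -0.    ]
124.9 [-0.0076  0.0042 -0.    ]
133.5 [-0.0069  0.0053 -0.    ]
142.1 [-0.006   0.0063 -0.    ]
150.8 [-0.005   0.0071 -0.    ]
159.4 [-0.0039  0.0078 -0.    ]
168.0 [-0.0027  0.0083 -0.    ]
```

```bash
python3 -m inch '-0.0087 0.0017 0 0 0 0 1;-0.0085 0.0018 0 0 0 0 1;-0.0082 0.003 0 0 0 0 1;-0.0076 0.0042 0 0 0 0 1;-0.0069 0.0053 0 0 0 0 1;-0.006 0.0063 0 0 0 0 1;-0.005 0.0071 0 0 0 0 1;-0.0039 0.0078 0 0 0 0 1;-0.0027 0.0083 0 0 0 0 1'; python3 arc.py; python3 -c "
from h import *
cv2.imwrite('pics/t8.png',cv2.resize(grab_frame('top')[145:255,220:380],None,fx=5,fy=5,interpolation=cv2.INTER_CUBIC))
cv2.imwrite('pics/s8.png',cv2.resize(grab_frame('scene')[155:255,235:345],None,fx=5,fy=5,interpolation=cv2.INTER_CUBIC))"
```

```text
time: 14.22
tool_pos: [0.4959, -0.2435, 0.2126]
tool_rot: [-0.001, 1.0, 0.013, -0.001]
contact_force: [2.2, 4.9, -0.1]
gripper_width: -0.005
ang 168.8 r 0.0582 p [ 0.4959 -0.2435  0.2126] F [ 2.2  4.9 -0.1] t 14.22
tangential(ccw+) F -5.2
```

View pics/t8.png

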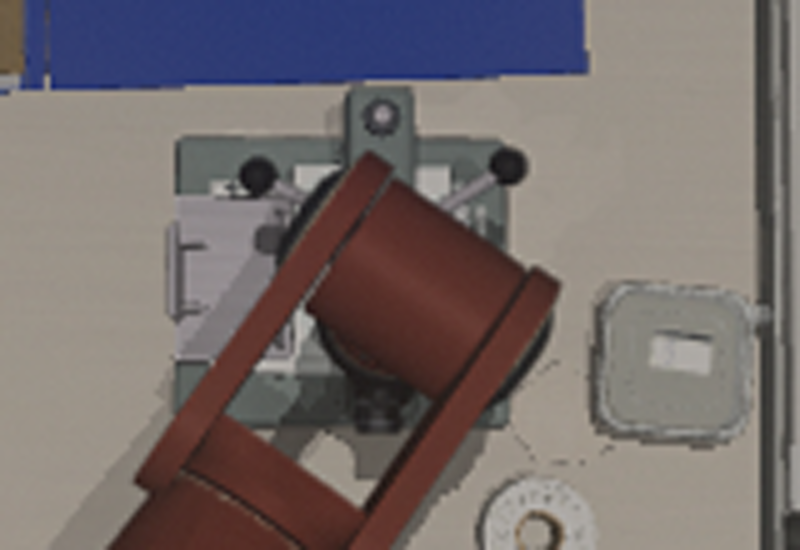

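View pics/s8.png

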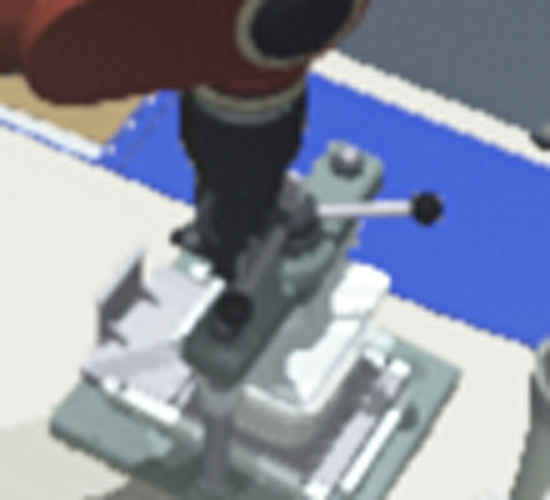

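The arms are now at about 62°, −58° and 182°, so the wheel has come back about 167° (17.5 mm of plate travel). I'll push a few degrees more for margin, then step off the arm and lift away.

```bash
python3 arc.py 182 7 .213; python3 -m inch '-0.0009 0.0069 0 0 0 0 1;0 0.0069 0 0 0 0 1;0 0 0 0 0 0 1;0 -0.006 0 0 0 0 1;0 -0.006 0 0 0 0 1;0 0 0 0 0 0 1'; python3 arc.py
```

```text
ang 170.3 r 0.0582 p [ 0.4957 -0.245   0.2129] F [-0.6  0.1 -0.5] t 14.32
tangential(ccw+) F 0.0
176.1 [-0.0007  0.0059 -0.0001]
182.0 [-0.0002  0.0059  0.    ]
time: 14.82
tool_pos: [0.4959, -0.2442, 0.2133]
tool_rot: [0.0, 1.0, 0.014, -0.0]
contact_force: [-0.5, -0.5, -0.8]
gripper_width: -0.002
ang 169.5 r 0.0581 p [ 0.4959 -0.2442  0.2133] F [-0.5 -0.5 -0.8] t 14.82
tangential(ccw+) F 0.5
```

```bash
python3 -m inch '0 0 -0.01 0 0 0 1;0 0 -0.025 0 0 0 1;0 0 -0.035 0 0 0 1;0 0 -0.035 0 0 0 1;0 -0.02 -0.02 0 0 0 1;0 -0.038 0 0 0 0 1;0 -0.038 0 0 0 0 1;0 -0.038 0 0 0 0 1;0 -0.038 0 0 0 0 1;0 -0.038 0 0 0 0 1'; python3 -m inch '0 -0.038 0 0 0 0 1;0 -0.038 0 0 0 0 1;0 -0.02 0 0 0 0 1;0 0 0 0 0 0 1;0 0 0 0 0 0 1'; python3 -c "
from h import *
cv2.imwrite('pics/top9.png',grab_frame('top'));cv2.imwrite('pics/scene9.png',grab_frame('scene'))
cv2.imwrite('pics/t9.png',cv2.resize(cv2.imread('pics/top9.png')[145:255,220:380],None,fx=5,fy=5,interpolation=cv2.INTER_CUBIC))
cv2.imwrite('pics/s9.png',cv2.resize(cv2.imread('pics/scene9.png')[155:255,235:345],None,fx=5,fy=5,interpolation=cv2.INTER_CUBIC))"
```

```text
time: 15.65
tool_pos: [0.49, -0.0336, 0.3396]
tool_rot: [0.0, 1.0, 0.013, 0.001]
contact_force: [1.1, 0.4, 0.7]
gripper_width: -0.002
time: 16.07
tool_pos: [0.4876, 0.0615, 0.3392]
tool_rot: [0.0, 1.0, 0.015, 0.001]
contact_force: [-0.3, 0.5, -0.4]
gripper_width: -0.001
```

View pics/t9.png

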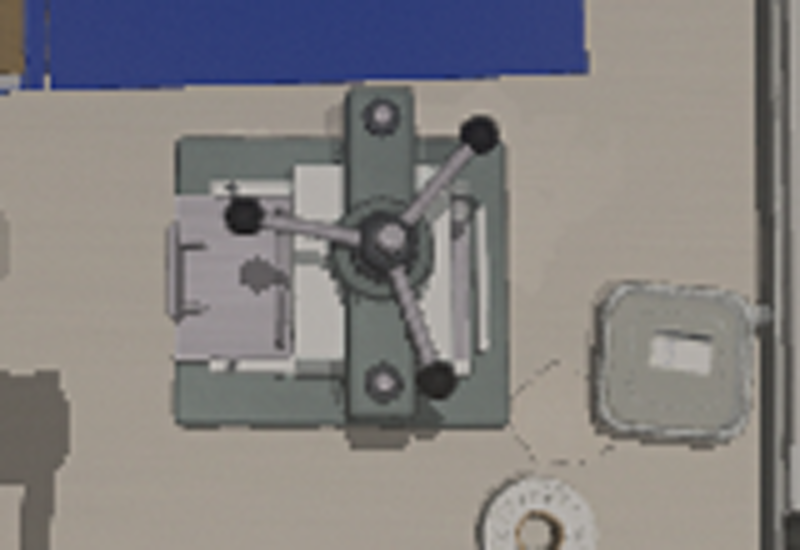

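View pics/s9.png

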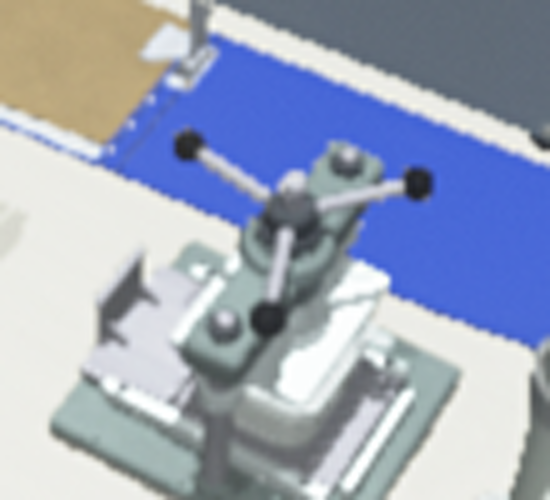

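View pics/scene9.png

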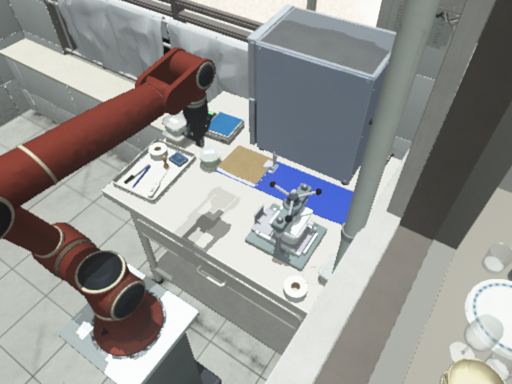

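```bash
python3 -c "
from h import *
a=[cv2.resize(cv2.imread(f'pics/scene{k}.png')[205:255,270:325],None,fx=7,fy=7,interpolation=cv2.INTER_CUBIC) for k in(3,9)]
cv2.imwrite('pics/cmp.png',np.hstack(a))
u=np.array([.025,-1,0]);v=np.array([-1,-.025,0])
for z in(.03,.09,.096,.104): print(z,[((proj('scene',np.array([.553,-.2548,z])+a*u+b*v)-[270,205]+.5)*7).round(0).tolist() for a,b in((.0545,.061),(.0545,-.061),(-.0545,.061))])
"
```

```text
0.03 [[176.0, 327.0], [290.0, 159.0], [-12.0, 230.0]]
0.09 [[185.0, 258.0], [301.0, 87.0], [-10.0, 160.0]]
0.096 [[186.0, 251.0], [303.0, 80.0], [-10.0, 152.0]]
0.104 [[187.0, 241.0], [304.0, 70.0], [-9.0, 143.0]]
```

View pics/cmp.png

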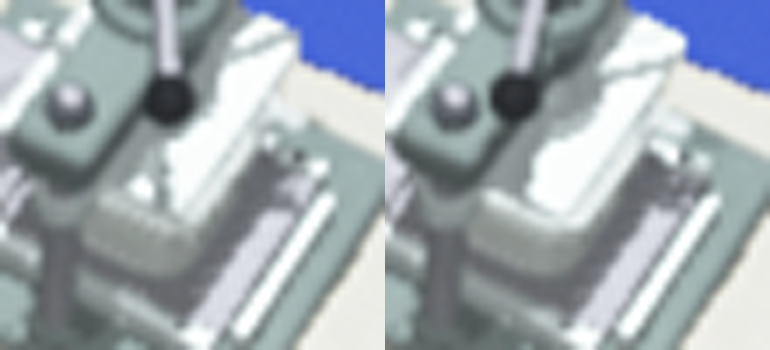

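The before/after crops show the lid rim lower and flush with the tub, and open space under the plate.

```bash
python3 -c "
from plant import *
print(job_done(), state()['time'])"
```

```text
the job is handed in; nothing more can be done
the job is handed in; nothing more can be done
```

The job is done and handed in at about 16 s: the slide is home, the lid is pressed on and the plate is raised clear of it. The tub stayed in the press, nothing was lifted, and the surrounding objects in view had not moved. No check failed, but the full-lid closure and the plate gap are inferred rather than measured directly.

- **Slide:** I pushed the flange about 80 mm with the shut, tilted fingertips until it met the rear stop. The force rose from about 2.5 N to 27 N, and the top view puts the flange where it should be with the slide home.
- **Pressing the lid:** I turned the wheel about 198° clockwise. The force was about 3 N at first, then 4.5–5 N while the lid went down. It then stiffened to 23 N, which I took as the lid being fully down. The final picture shows the lid rim lower and flush with the tub.
- **Raising the plate:** I turned the wheel back about 184° by the ball positions, which is about 19 mm of plate travel. Even if the wheel had reached its hard stop, the gap above the lid would be about 18 mm.
- **Weakest estimate:** The starting wheel angle came out as about 0.9–1.0 from the turn count and about 1.3 from the stem height. The stem reading is only good to a few tenths, and the result doesn't depend on it.

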